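# Line up spice tins in the counter rack and shut the keeper

### The job

Slide the three spice tins along the counter, one by one, into the single-file rack: red lid first, then yellow, then green, until all three are packed against the white end wall; then swing the blue keeper bar fully shut behind them until it is in its catch. The tins are thin, so push them gently and keep them upright on the counter, never gripping or lifting them; leave the ramekin, oil bottle, saucepan and film box where they stand.

Things in the scene. Friction and masses are not known exactly. Their poses are not given: they have to be found in the camera images.
- rack: Fixed rack: two steel guide rails 30 mm high, 8 mm thick, 68 mm apart inside, straight on the counter (no floor). Origin on the counter, on the lane's centre line at the mouth, level with the shut keeper's inner face; x points into the lane, y across, z up. Rails run x = 0 to 186 mm; flared 30 mm high lead-in plates run out to x = -30 mm, where they are about 96 mm apart inside.
- rack_end (a point): Foot of the white end wall's inner face (45 mm high), on the lane's centre line, 186 mm in from the mouth. Three tins pushed home have their centres 30, 90 and 150 mm from it, with 6 mm of slack in all before the shut keeper.
- keeper_catch (a point): Tip of the small sprung steel ball, 40 mm above the counter, at the rack's x -14, y 48 mm, that holds the shut keeper's tip. Its white housing (18 x 14 mm, 50 mm high) stands just outside it, at y 60 to 75 mm.
- keeper (a joint): Angle of the blue keeper bar about its upright hinge post: 0 = shut straight across the mouth, in the catch; grows as it opens outward (at 1.57 rad it points straight out of the lane, along the rack's -x); ends at 2.3 rad. It stays where it is left and takes a few newtons at the knob to snap past the catch's ball at roughly 0.1 rad.
- keeper_knob (a point): Centre of the top of the upright blue knob (13 mm diameter, rising from the bar to 72 mm above the counter), 70 mm from the hinge axis. The bar is a 12 mm round rod, 34 to 46 mm above the counter, its rounded tip 102 mm from the hinge axis; it passes over the rails and lead-in plates.
- keeper_hinge (a point): Keeper's hinge axis at the bar's height (40 mm above the counter), at the rack's x -6, y -52 mm, on a white post of 9 mm radius.
- red_tin: Round spice tin standing upright, steel with a white label band and a red lid; 60 mm diameter, 52 mm tall, about 0.15 kg. Origin at the centre of its underside, z up. Thin-walled: pushed, not gripped.
- yellow_tin: Round spice tin standing upright, steel with a white label band and a yellow lid; 60 mm diameter, 52 mm tall, about 0.15 kg. Origin at the centre of its underside, z up. Thin-walled: pushed, not gripped.
- green_tin: Round spice tin standing upright, steel with a white label band and a green lid; 60 mm diameter, 52 mm tall, about 0.15 kg. Origin at the centre of its underside, z up. Thin-walled: pushed, not gripped.
- ramekin: Bystander: small white ceramic bowl, 72 mm diameter at the rim, 40 mm tall, among the tins. Origin at the centre of its underside.
- oil_bottle: Bystander: amber oil bottle with black cap, 56 mm diameter, 160 mm tall, beside the rack. Origin at the centre of its underside.
- saucepan: Bystander: steel saucepan, 116 mm diameter, 55 mm tall, with a bar handle along its +y that reaches 156 mm from the centre and 68 mm up. Origin at the centre of its underside.
- film_box: Bystander: white carton with a green end and blue band, 300 x 55 x 55 mm, long side along its x. Origin at the centre of its underside.
There are look-alikes about, which are no part of the job. Leave any purple look-alike of the yellow_tin alone.

How it is judged:
By the outcome, as a careful person would: the job done as asked, in the order asked, and still so for the second after the job is handed in, with the robot touching nothing.
It also fails if it takes over 72 s, if anything falls off the work surface, if the arm or the gripper's body presses on something with over 40 N, if the wrist force passes 120 N, or if a joint passes its speed limit or range.

### The arm

A 7-joint arm with a two-finger parallel gripper is mounted at the origin on the work surface. World frame = base frame: x ahead of the robot, y to its left, z up, the work surface at z = 0. Lengths are in m, angles in rad, forces in N, time in s.
With the tool pointing down it reaches from about 0.425 to 0.8 m from the base axis. Payload 8.3 kg.
Tool frame: the origin (TCP) lies midway between the tips of the shut fingers; the grasp point (between the pads) lies 19 mm behind it; z points along the fingers, x is the direction in which the jaws open and shut, and the axes are right-handed (so a half turn about z gives the same grasp; the last joint's range is limited). The gripper opens to 85 mm and grips with 20 to 120 N. Pads are 22 mm wide; open, the fingers measure 114 mm over their backs; the gripper's body (76 mm by 85 mm) begins 54 mm behind the grasp point. The pads swing forward as they close: fully open they stand 13 mm farther back than shut.
Start: joints at [-1.293, 0.383, 0.016, 1.37, -0.006, 1.388, -0.046], TCP at [0.209, 0.589, 0.231] pointing down, gripper open.
Joint ranges: [-2.95, 2.95], [-0.25, 2.06], [-1.52, 1.56], [0.18, 2.33], [-1.44, 4.58], [0.02, 2.06], [-3.01, 3.01]. Speed limits (rad/s): [2.39, 2.39, 3.01, 3.01, 3.14, 3.14, 3.14].

### API

Orientations are given as a unit quaternion [w, x, y, z].
In Python, from bench import ctrl, vision gives the robot as it stands. The module is installed in compiled form; this text tells all that it offers.
- The arm moves only by the tool play_rows, never from a script. Its argument "motion" is a list of rows, each a list of 5 numbers: the opening in per cent of the stroke, from 0 (shut) to 100 (fully open), then the shift along the tool's x, y, z in cm, then the turn about the tool's z in degrees. A call has 1 to 20 rows; each row is the pose to reach, as a shift and turn from the pose commanded when the call began, along the tool's axes at that moment; what a row does not reach only later rows make up. A row lasts 1/10 s, in which the tool goes at most 50 mm and 8.59 degrees, less where a joint would pass 70% of its speed; a pose out of reach is approached as far as the arm can. A call with a gripper value outside its range is refused whole. The fingers move at their own pace and stop on an object; "grip_force" is the grip in N (left out, the last holds). Time passes only in rows, so rows that repeat a pose let the fingers close. It gives the time, the measured TCP pose, the force and the opening at its end, in the units of the state.
- ctrl.get_obs(): the state, without advancing time (a new reading comes with each control period).
- vision.get_image(name): name is "side" or "top"; returns the picture (480x640x3 uint8, red, green, blue); there is no depth.
- vision.get_calibration(name): a dict with "vertical_fov" (degrees; the focal length in pixels is half the picture's height over the tangent of half this angle, whatever the lens; pixels are square), "cx", "cy" (the principal point, pixels), "cam_to_world" (4x4, takes a point from camera to world coordinates). Camera axes: x right, y down, z forward; pixel columns grow to the right and rows downward; lengths in m; the calibration is good to about 2 mm. A picture is of the moment at which its call begins. get_calibration takes no time and is no camera call.
- ctrl.finish_job(): hands the job in, once; it reports no verdict.
The state is a dict: "t": time; "joint_positions": joint angles; "joint_velocities": joint speeds; "joint_efforts": joint torques, N m; "ee_pos": TCP position; "tool_rot": TCP orientation; "ft_force": force on the tool from outside, world axes, zero at the start; "torque": the same for the moment, N m; "grip_width": finger opening in m.
Only numpy, scipy, OpenCV 4.12 (cv2) and the standard library are available. Lean on these libraries where they do the work, as an engineer would, in place of code of your own. Each camera call takes 0.05 s, during which the arm holds its last target. There are 200 camera calls.

## Working session

There is one attempt and no reset: what is moved stays moved. The work goes in short steps, Python scripts to look and compute and a tool call to move; the robot and the scene stay as the last step left them, time stands still between calls to the robot, and variables do not carry over. Pictures are saved under pics/ and viewed, about 8 in all and at most 12, crops included, and the job is handed in when it is done.

Besides the shell and the picture viewer there is one more tool, called after "Emit:" as a command line: name --pt "numbers of a row" for each row, then --argument value for the rest. play_rows: Moves the arm, as the interface text tells. Its arguments: {"type":"object","properties":{"motion":{"type":"array","items":{"type":"array","items":{"type":"number"}}},"grip_force":{"type":"number"}},"required":["motion"]}

```bash
mkdir -p pics
python3 - <<'E'
from bench import ctrl, vision
import cv2
for n in ["top","side"]:
    im=vision.get_image(n); cv2.imwrite(f"pics/{n}0.png",im[:,:,::-1]); print(n,vision.get_calibration(n))
o=ctrl.get_obs()
for k in ["t","ee_pos","tool_rot","ft_force","grip_width"]: print(k,o[k])
E
```

```text
top {'vertical_fov': 57.419811214608224, 'cx': 318.10867195052776, 'cy': 244.77129684477813, 'cam_to_world': array([[ 0.00513789, -0.98517244,  0.17149013,  0.38792108],
       [-0.99994459, -0.00348587,  0.00993308, -0.025525  ],
       [-0.009188  , -0.17153166, -0.98513576,  1.05527415],
       [ 0.        ,  0.        ,  0.        ,  1.        ]])}
side {'vertical_fov': 51.968134082506126, 'cx': 319.83939960804645, 'cy': 234.11426404127425, 'cam_to_world': array([[ 0.99054935, -0.05119175,  0.12724543,  0.43771718],
       [-0.13592726, -0.49033904,  0.86086666, -0.9167383 ],
       [ 0.01832413, -0.87002703, -0.49266337,  0.60260302],
       [ 0.        ,  0.        ,  0.        ,  1.        ]])}
t 0.1
ee_pos [0.2086948  0.5886492  0.23036344]
tool_rot [ 5.23391823e-04  8.16745641e-01  5.76997199e-01 -7.18874732e-04]
ft_force [-0.09149523  0.14390871  0.41107487]
grip_width 0.0852579147573102
```

View pics/top0.png

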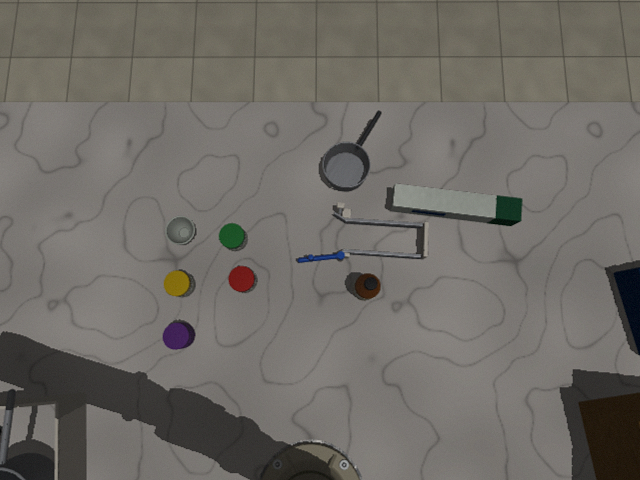

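View pics/side0.png

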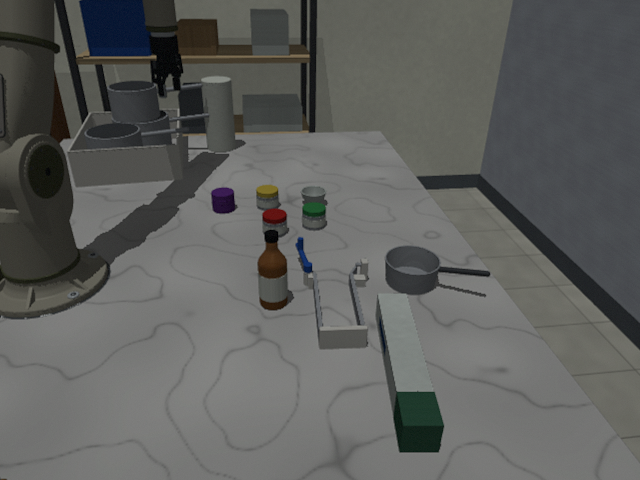

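The top view has red at (241,279), yellow (179,283), green (232,236), the purple decoy (178,335), the ramekin (181,231) and the rack at columns 340–427, rows 205–260. The keeper is open at (297–345, 257), and the bottle is at (368,286). The lane runs towards −y. Next I'll measure these.

```bash
cat > h.py <<'E'
import numpy as np, cv2
from bench import ctrl, vision
def ray(n,u,v,z):
    c=vision.get_calibration(n); f=240/np.tan(np.radians(c["vertical_fov"]/2)); T=c["cam_to_world"]
    d=T[:3,:3]@np.array([(u-c["cx"])/f,(v-c["cy"])/f,1]); o=T[:3,3]
    return (o+d*(z-o[2])/d[2])[:2]
HUE={"red":(0,8),"yellow":(22,35),"green":(50,80),"blue":(105,125),"purple":(130,160)}
def blob(im,col,k=1):
    h=cv2.cvtColor(im,cv2.COLOR_RGB2HSV); lo,hi=HUE[col]
    m=cv2.inRange(h,(lo,110,50),(hi,255,255))
    if col=="red": m|=cv2.inRange(h,(172,110,50),(180,255,255))
    cs=cv2.findContours(m,cv2.RETR_EXTERNAL,cv2.CHAIN_APPROX_NONE)[0]
    return sorted(cs,key=cv2.contourArea,reverse=True)[:k]
def tins(cols=("red","yellow","green"),n="top"):
    im=vision.get_image(n); r={}
    for c in cols:
        for b in blob(im,c,3):
            (u,v),rad=cv2.minEnclosingCircle(b)
            if 8<rad<18:
                # world-space fit: min circle of the lid rim at z=.052
                P=np.array([ray(n,*p[0],.052) for p in b]); (x,y),R=cv2.minEnclosingCircle((P*1000).astype(np.float32))
                r[c]=np.array([x,y]).round(1); print(c,"px",round(u),round(v),"mm",r[c],"R",round(R,1))
    return im,r
E
python3 - <<'E'
from h import *
im,_=tins(("red","yellow","green","purple"))
b=blob(im,"blue",4); print([(cv2.contourArea(c),cv2.boundingRect(c)) for c in b])
s=np.hstack([cv2.resize(im[190:310,280:440],None,fx=5,fy=5,interpolation=cv2.INTER_CUBIC)])
cv2.imwrite("pics/rack.png",s[:,:,::-1])
E
```

```text
red px 241 278 mm [483.3 161.3] R 30.0
yellow px 177 283 mm [472.2 308.6] R 30.8
green px 231 235 mm [584.3 187.3] R 29.4
green px 509 209 mm [ 651.7 -462.5] R 37.7
purple px 177 336 mm [352.7 300.5] R 32.7
[(189.5, (298, 251, 47, 12)), (0.0, (639, 269, 1, 1))]
```

View pics/rack.png

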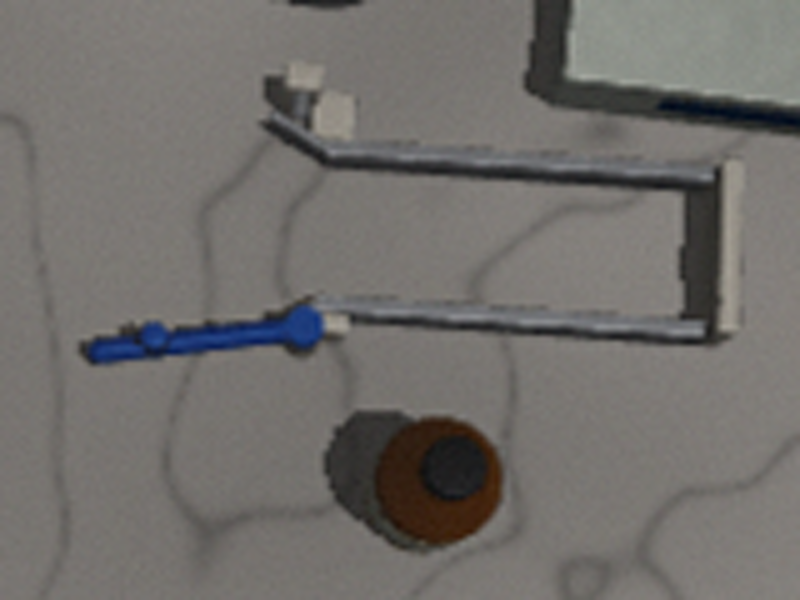

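Run:
```python
from h import *
def P(cx,cy,z): return ray("top",280+(cx-2)/5,190+(cy-2)/5,z)*1000
for n,p in dict(railT0=(400,153,.03),railT1=(700,174,.03),railB0=(400,309,.03),railB1=(700,327,.03),wallT=(724,160,.045),wallB=(719,333,.045),hinge=(303,326,.048),knob=(154,335,.072),tip=(88,352,.04),catchblk=(305,73,.05),blk2=(335,112,.05),flareTend=(268,122,.03),bottlecap=(455,467,.16)).items(): print(n,P(*p).round(1))
im=vision.get_image("top")
g=cv2.cvtColor(im,cv2.COLOR_RGB2GRAY)
for c in (356,375,395,412): print(c,"T",g[212:232,c].tolist(),"B",g[244:264,c].tolist())
```

```text
railT0 [ 626.5 -114.3]
railT1 [ 616.7 -257.4]
railB0 [ 550.8 -113.5]
railB1 [ 542.7 -254.9]
wallT [ 620.1 -265.6]
wallB [ 537.7 -260.2]
hinge [539.8 -66.8]
knob [531.8   1.7]
tip [528.3  33.4]
catchblk [660.5 -68.1]
blk2 [641.6 -82.2]
flareTend [641.6 -51.1]
bottlecap [ 465. -124.]
356 T [118, 117, 117, 115, 118, 118, 102, 106, 108, 92, 53, 43, 87, 115, 120, 120, 119, 121, 120, 119] B [119, 118, 120, 118, 120, 103, 101, 114, 134, 75, 51, 107, 116, 117, 118, 118, 115, 116, 116, 116]
375 T [120, 119, 120, 123, 123, 124, 124, 110, 106, 110, 123, 72, 36, 73, 117, 126, 121, 126, 123, 123] B [103, 101, 102, 103, 106, 102, 97, 113, 117, 138, 75, 36, 99, 120, 118, 119, 120, 117, 119, 117]
395 T [113, 122, 117, 115, 116, 112, 112, 117, 119, 111, 107, 125, 70, 37, 47, 112, 123, 119, 115, 105] B [131, 125, 128, 127, 128, 129, 126, 129, 106, 111, 119, 94, 51, 71, 117, 124, 123, 124, 125, 120]
412 T [50, 61, 115, 124, 123, 123, 123, 125, 124, 122, 118, 109, 121, 70, 37, 32, 117, 129, 130, 128] B [127, 128, 129, 127, 126, 127, 128, 131, 129, 110, 108, 120, 101, 49, 48, 118, 128, 123, 124, 123]
```

```bash
cat >> h.py <<'E'
O=np.array([591.,-77.4]); TH=np.radians(3.6); EX=np.array([-np.sin(TH),-np.cos(TH)]); EY=np.array([np.cos(TH),-np.sin(TH)])
def rk(p): d=np.array(p)-O; return np.array([d@EX,d@EY]).round(1)
def wd(x,y): return O+x*EX+y*EY
def go(pts):
    "pts: (x,y,z mm, push angle deg of tool y) -> shift cm in present tool axes + turn"
    from scipy.spatial.transform import Rotation as R
    o=ctrl.get_obs(); q=np.array(o["tool_rot"]); M=R.from_quat(np.r_[q[1:],q[0]]).as_matrix(); p=np.array(o["ee_pos"])*1000
    a=np.degrees(np.arctan2(M[1,1],M[0,1])); print("t",round(o["t"],2),"tcp",p.round(1),"tool-y ang",round(a,2),"F",np.round(o["ft_force"],1),"w",round(o["grip_width"]*1000,1))
    for x,y,z,f in pts:
        print(((np.array([x,y,z])-p)@M/10).round(2).tolist(),"turn",round((a-f+180)%360-180,1))
E
python3 - <<'E'
from h import *
go([(443,198.5,120,-42.5),(443,198.5,15,-42.5)])
print(rk((483.3,161.3)),rk((472.2,308.6)),rk((584.3,187.3)), ray("top",181,231,.04))
E
```

```text
t 0.2 tcp [208.7 588.8 230.7] tool-y ang -19.52 F [0.2 0.7 0.1] w 85.6
[-28.94, 35.12, 11.1] turn 23.0
[-28.93, 35.12, 21.6] turn 23.0
[-231.5 -122.5] [-377.8 -142.8] [-263.8  -23.3] [0.5966612  0.31009395]
```

Emit:
play_rows --pt "28 -7 9 3 8" --pt "28 -14 18 6 15" --pt "28 -21 26 9 23" --pt "28 -29 35.1 11.1 23" --pt "28 -29 35.1 11.1 23" --pt "28 -29 35.1 11.1 23" --pt "28 -29 35.1 11.1 23" --pt "28 -29 35.1 11.1 23" --pt "28 -29 35.1 11.1 23" --pt "28 -29 35.1 11.1 23" --pt "28 -29 35.1 11.1 23" --pt "28 -29 35.1 11.1 23" --pt "28 -29 35.1 15 23" --pt "28 -29 35.1 18 23" --pt "28 -29 35.1 18 23" --pt "28 -29 35.1 18 23" --grip_force 30

```text
t: 1.8
ee_pos: [0.4422, 0.1996, 0.0518]
tool_rot: [-0.0, 0.915, 0.404, -0.0]
ft_force: [0.8, -0.1, 0.6]
grip_width: 0.0236
```

Run:
```python
from h import *
go([(443,198.5,15,-42.5)])
im=vision.get_image("side"); cv2.imwrite("pics/s1.png",cv2.resize(im[150:290,180:400],None,fx=3.6,fy=3.6,interpolation=cv2.INTER_CUBIC)[:,:,::-1])
```

```text
t 1.8 tcp [442.2 199.6  51.8] tool-y ang -42.4 F [ 0.8 -0.1  0.6] w 23.6
[-0.03, 0.13, 3.68] turn 0.1
```

View pics/s1.png

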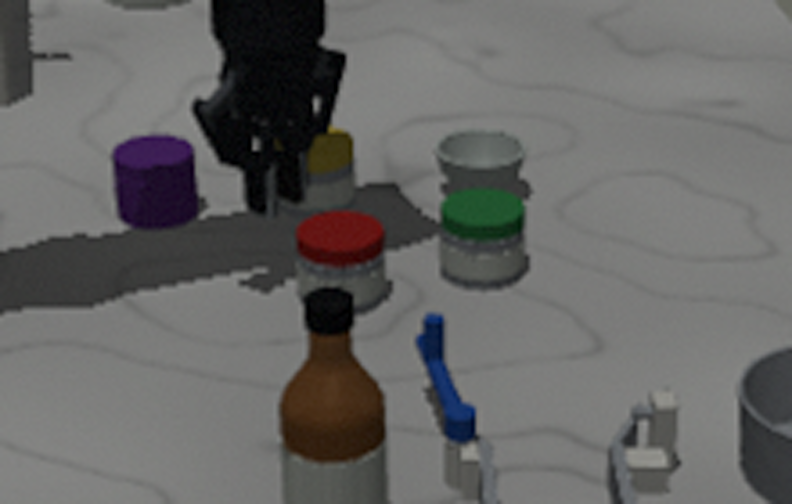

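The fingers are just behind the red tin, with a gap of about 24 mm. I'll lower them and push along the diagonal.

Emit:
play_rows --pt "28 0 0 2 0" --pt "28 0 0 3.8 0" --pt "28 0 0 3.8 0" --pt "28 0 0.6 3.8 0" --pt "28 0 1.2 3.8 0" --pt "28 0 1.6 3.8 0" --pt "28 0 2.0 3.8 0" --pt "28 0 2.6 3.8 0" --pt "28 0 3.2 3.8 0" --pt "28 0 3.9 3.8 0" --pt "28 0 4.6 3.8 0" --pt "28 0 5.3 3.8 0" --pt "28 0 6 3.8 0" --pt "28 0 6.7 3.8 0" --pt "28 0 7.4 3.8 0" --pt "28 0 8 3.8 0" --pt "28 0 8.5 3.8 0" --pt "28 0 9 3.8 0"

```text
t: 3.65
ee_pos: [0.5093, 0.1373, 0.0132]
tool_rot: [-0.0, 0.915, 0.403, -0.0]
ft_force: [-2.8, 1.7, 3.1]
grip_width: 0.0234
```

Run:
```python
from h import *
im,r=tins()
go([])
cv2.imwrite("pics/t2.png",im[:,:,::-1])
```

```text
red px 264 255 mm [537.2 110.5] R 30.0
yellow px 175 283 mm [473.  310.9] R 29.5
green px 509 208 mm [ 651.7 -462.5] R 37.7
t 3.7 tcp [510.  136.5  13.3] tool-y ang -42.57 F [-0.3  0.4  0. ] w 23.6
```

Emit:
play_rows --pt "28 0 0.5 0 0" --pt "28 0 1.2 0 0" --pt "28 0 1.9 0 0" --pt "28 0 2.6 0 0" --pt "28 0 3.3 0 0" --pt "28 0 4 0 0" --pt "28 0 4.7 0 0" --pt "28 0 5.4 0 0" --pt "28 0 6.1 0 0" --pt "28 0 6.8 0 0" --pt "28 0 7.4 0 0" --pt "28 0 7.9 0 0" --pt "28 0 8.3 0 0" --pt "28 0 8.3 0 0" --pt "28 0 7.3 0 0" --pt "28 0 5.3 0 0" --pt "28 0 5.3 0 0"

```text
t: 5.4
ee_pos: [0.5458, 0.1049, 0.0129]
tool_rot: [-0.001, 0.915, 0.404, -0.001]
ft_force: [-0.6, 1.6, -0.0]
grip_width: 0.0238
```

Run:
```python
from h import *
im,r=tins()
p=r["red"]; print(rk(p))
q=wd(rk(p)[0]-60,rk(p)[1]); q2=wd(rk(p)[0]-60,0)
go([(*q,13,-93.6),(*q2,13,-93.6),(*wd(rk(p)[0]-38,0),13,-93.6)])
```

```text
red px 288 229 mm [598.9  54.9] R 30.4
yellow px 177 283 mm [472.2 308.6] R 30.8
green px 509 208 mm [ 651.7 -462.5] R 37.7
[-132.5   -0.4]
t 5.45 tcp [546.9 103.7  13.2] tool-y ang -42.36 F [ 0.3 -0.1  0.1] w 23.9
[4.57, 3.38, 0.02] turn 51.2
[4.6, 3.42, 0.02] turn 51.2
[2.88, 4.79, 0.02] turn 51.2
```

Emit:
play_rows --pt "28 1 0.6 0 8" --pt "28 2 1 0 16" --pt "28 3 1.7 0 24" --pt "28 4 2.6 0 32" --pt "28 4.6 3.4 0 40" --pt "28 4.6 3.4 0 48" --pt "28 4.6 3.4 0 51.2" --pt "28 4.6 3.4 0 51.2"

```text
t: 6.25
ee_pos: [0.6045, 0.1125, 0.0132]
tool_rot: [0.0, 0.999, -0.033, 0.0]
ft_force: [0.4, -0.4, 1.0]
grip_width: 0.0236
```

Run:
```python
from h import *
im,r=tins(); p=rk(r["red"]) if "red" in r else None; print(p)
go([(*wd(x,0),13,-93.6) for x in (-170.5,0,118)])
```

```text
red px 288 230 mm [598.4  54.4] R 30.4
yellow px 172 282 mm [475.8 319.9] R 27.5
green px 509 208 mm [ 651.7 -462.5] R 37.7
[-132.    -0.9]
t 6.3 tcp [604.4 112.6  13.3] tool-y ang -93.63 F [0.  0.4 0. ] w 23.6
[-0.14, 1.99, 0.03] turn -0.0
[-0.13, 19.04, 0.04] turn -0.0
[-0.13, 30.84, 0.04] turn -0.0
```

Emit:
play_rows --pt "28 -0.1 0.7 0 0" --pt "28 -0.1 1.4 0 0" --pt "28 -0.1 1.9 0 0" --pt "28 -0.1 2.4 0 0" --pt "28 -0.1 3.1 0 0" --pt "28 -0.1 3.9 0 0" --pt "28 -0.1 4.7 0 0" --pt "28 -0.1 5.5 0 0" --pt "28 -0.1 6.3 0 0" --pt "28 -0.1 7.1 0 0" --pt "28 -0.1 7.9 0 0" --pt "28 -0.1 8.7 0 0" --pt "28 -0.1 9.5 0 0" --pt "28 -0.1 10.3 0 0" --pt "28 -0.1 11.1 0 0" --pt "28 -0.1 11.9 0 0" --pt "28 -0.1 12.7 0 0" --pt "28 -0.1 13.5 0 0" --pt "28 -0.1 14.2 0 0" --pt "28 -0.1 14.6 0 0"

```text
t: 8.3
ee_pos: [0.5936, -0.0341, 0.0133]
tool_rot: [0.0, 0.999, -0.033, -0.0]
ft_force: [-0.0, 1.7, 2.0]
grip_width: 0.024
```

Run:
```python
from h import *
im,r=tins(); print(rk(r["red"]))
cv2.imwrite("pics/t3.png",cv2.resize(im[180:330,220:420],None,fx=4,fy=4,interpolation=cv2.INTER_CUBIC)[:,:,::-1])
go([(*wd(x,0),13,-93.6) for x in (0,118)])
```

```text
red px 347 234 mm [587.2 -82.7] R 26.7
yellow px 177 283 mm [472.4 308.9] R 30.3
green px 508 208 mm [ 652.  -462.1] R 38.2
green px 231 236 mm [584.  187.2] R 29.7
[ 5.5 -3.5]
t 8.35 tcp [593.6 -34.7  13.3] tool-y ang -93.81 F [-0.7  0.5  0.9] w 24.0
[0.02, 4.28, 0.03] turn -0.2
[0.07, 16.08, 0.04] turn -0.2
```

View pics/t3.png

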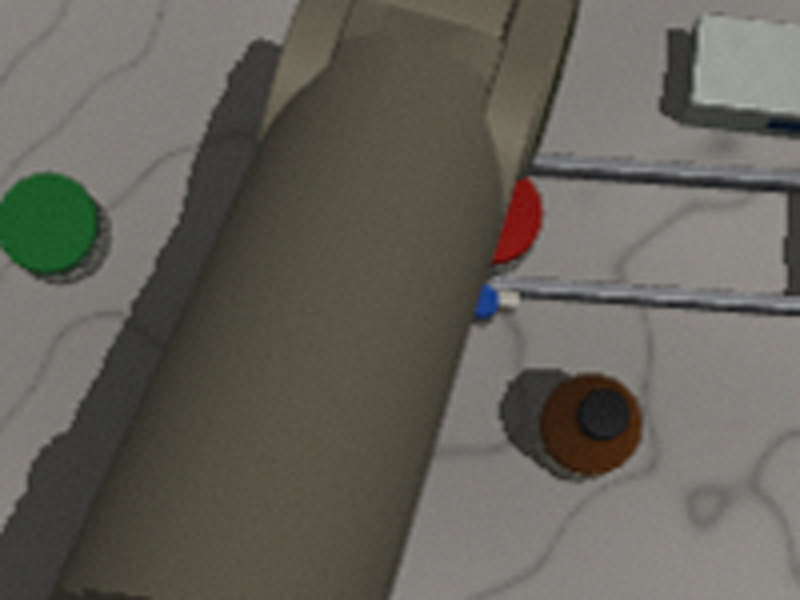

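Red is entering the lane (lid visible at crop 520,220), with low force, and green and yellow haven't moved. I'll keep pushing to the end wall.

Emit:
play_rows --pt "28 0 0.8 0 0" --pt "28 0 1.6 0 0" --pt "28 0 2.4 0 0" --pt "28 0 3.2 0 0" --pt "28 0 4 0 0" --pt "28 0 4.8 0 0" --pt "28 0 5.6 0 0" --pt "28 0 6.4 0 0" --pt "28 0 7.2 0 0" --pt "28 0 8 0 0" --pt "28 0 8.8 0 0" --pt "28 0 9.6 0 0" --pt "28 0 10.4 0 0" --pt "28 0 11.2 0 0" --pt "28 0 12 0 0" --pt "28 0 12.8 0 0" --pt "28 0 13.6 0 0" --pt "28 0 14.3 0 0" --pt "28 0 14.9 0 0" --pt "28 0 15.3 0 0"

```text
t: 10.35
ee_pos: [0.5837, -0.1864, 0.0133]
tool_rot: [0.0, 0.999, -0.033, -0.0]
ft_force: [0.3, 0.7, -0.9]
grip_width: 0.0239
```

Run:
```python
from h import *
im,r=tins(); print({k:rk(v) for k,v in r.items()})
go([])
```

```text
yellow px 177 283 mm [472.1 308.5] R 30.9
green px 508 208 mm [ 652.  -462.1] R 38.2
green px 231 235 mm [583.5 188.1] R 29.7
{'yellow': array([-377.7, -142.9]), 'green': array([-264.5,  -24.2])}
t 10.4 tcp [ 583.6 -187.    13.3] tool-y ang -93.79 F [-0.2 -0.4  0.6] w 24.1
```

Emit:
play_rows --pt "28 0 0.2 0 0" --pt "28 0 0.4 0 0" --pt "28 0 0.6 0 0" --pt "28 0 0.8 0 0" --pt "28 0 0.8 0 0"

```text
t: 10.9
ee_pos: [0.5833, -0.194, 0.0133]
tool_rot: [0.0, 0.999, -0.033, 0.0]
ft_force: [0.3, 0.6, 0.4]
grip_width: 0.0243
```

Emit:
play_rows --pt "28 0 0.1 0 0" --pt "28 0 0.2 0 0" --pt "28 0 0.2 0 0"

```text
t: 11.2
ee_pos: [0.5834, -0.1941, 0.0132]
tool_rot: [-0.001, 0.999, -0.032, -0.0]
ft_force: [-0.8, 5.1, 2.5]
grip_width: 0.0239
```

Run:
```python
from h import *
go([(585,-172,130,-93.6),(468,365,130,-85.9),(468,365,13,-85.9)])
```

```text
t 11.2 tcp [ 583.4 -194.1   13.2] tool-y ang -93.66 F [-0.8  5.1  2.5] w 23.9
[0.02, -2.24, -11.67] turn -0.1
[-15.09, -55.08, -11.57] turn -7.8
[-15.08, -55.06, 0.13] turn -7.8
```

Emit:
play_rows --pt "28 0 -1 0 0" --pt "28 0 -2.3 0 0" --pt "28 0 -2.5 -4.5 0" --pt "28 0 -3 -9 0" --pt "28 -0.5 -5 -12.5 0" --pt "28 -2 -10 -12.5 -2" --pt "28 -3.5 -15 -12.5 -4" --pt "28 -5 -20 -12.5 -7.8" --pt "28 -6 -24.5 -12.5 -7.8" --pt "28 -8 -29.5 -12.5 -7.8" --pt "28 -10 -34.5 -12.5 -7.8" --pt "28 -12 -39.5 -12.5 -7.8" --pt "28 -13.5 -44 -12.5 -7.8" --pt "28 -15.1 -49 -12.5 -7.8" --pt "28 -15.1 -54 -12.5 -7.8" --pt "28 -15.1 -55.2 -12.5 -7.8" --pt "28 -15.1 -55.2 -8 -7.8" --pt "28 -15.1 -55.2 -4 -7.8" --pt "28 -15.1 -55.2 -4 -7.8"

```text
t: 13.1
ee_pos: [0.4641, 0.3633, 0.0477]
tool_rot: [0.004, 0.999, 0.036, -0.004]
ft_force: [-0.6, -1.0, -0.6]
grip_width: 0.0241
```

Run:
```python
from h import *
im,r=tins(); print({k:rk(v) for k,v in r.items()})
go([(468,365,13,-85.9)])
```

```text
red px 411 237 mm [ 581.  -231.8] R 30.5
yellow px 176 283 mm [472.3 309.1] R 30.5
green px 509 208 mm [ 651.7 -462.5] R 37.7
green px 231 235 mm [584.  187.2] R 29.7
{'red': array([154.7,  -0.3]), 'yellow': array([-378.3, -142.7]), 'green': array([-263.6,  -23.6])}
t 13.15 tcp [466.1 364.1  51.1] tool-y ang -85.89 F [ 0.3 -0.2  1.5] w 24.0
[0.21, -0.09, 3.81] turn 0.0
```

Red is home (rack x ≈ 155, y ≈ 0). Next I'll push yellow along its first leg.

Emit:
play_rows --pt "28 0.1 0 2 0" --pt "28 0.1 0 3.8 0" --pt "28 0.1 0 3.8 0" --pt "28 0.1 0.8 3.8 0" --pt "28 0.1 1.3 3.8 0" --pt "28 0.1 1.7 3.8 0" --pt "28 0.1 2.2 3.8 0" --pt "28 0.1 2.9 3.8 0" --pt "28 0.1 3.7 3.8 0" --pt "28 0.1 4.5 3.8 0" --pt "28 0.1 5.3 3.8 0" --pt "28 0.1 6.1 3.8 0" --pt "28 0.1 6.9 3.8 0" --pt "28 0.1 7.7 3.8 0" --pt "28 0.1 8.5 3.8 0" --pt "28 0.1 9.3 3.8 0" --pt "28 0.1 10.1 3.8 0" --pt "28 0.1 10.9 3.8 0" --pt "28 0.1 11.7 3.8 0" --pt "28 0.1 12.3 3.8 0"

```text
t: 15.15
ee_pos: [0.4781, 0.2414, 0.0152]
tool_rot: [0.0, 0.999, 0.035, -0.0]
ft_force: [-0.5, 4.1, 3.9]
grip_width: 0.0241
```

Emit:
play_rows --pt "28 0 0.7 0 0" --pt "28 0 1.4 0 0" --pt "28 0 2.1 0 0" --pt "28 0 2.8 0 0" --pt "28 0 3.4 0 0" --pt "28 0 3.8 0 0" --pt "28 0 3.8 0 0" --pt "28 0 2.8 0 0" --pt "28 0 0.8 0 0" --pt "28 0 0.8 0 0"

```text
t: 16.15
ee_pos: [0.4775, 0.2377, 0.0147]
tool_rot: [-0.0, 0.999, 0.038, -0.001]
ft_force: [0.0, 0.8, 0.2]
grip_width: 0.0241
```

Run:
```python
from h import *
im,r=tins(); print({k:rk(v) for k,v in r.items()})
p=r["yellow"]; T=np.array([599.5,55]); d=(T-p); L=np.hypot(*d); d/=L; f=np.degrees(np.arctan2(d[1],d[0])); print(L,f)
go([(*(p-60*d),13,f)])
```

```text
red px 411 238 mm [ 580.5 -231.6] R 30.4
yellow px 240 278 mm [484.  163.7] R 30.4
green px 508 208 mm [ 652.  -462.1] R 38.2
green px 231 236 mm [584.  187.2] R 29.7
{'red': array([154.6,  -0.8]), 'yellow': array([-233.9, -121.9]), 'green': array([-263.6,  -23.6])}
158.60624199570455 -43.26274800567827
t 16.2 tcp [477.8 236.1  14.7] tool-y ang -85.75 F [-0.4 -0.4 -0.2] w 23.5
[-3.97, 2.84, 0.18] turn -42.5
```

Emit:
play_rows --pt "28 -1 0 0 -8" --pt "28 -2.2 0.6 0 -16" --pt "28 -3.2 1.4 0 -24" --pt "28 -4 2.2 0 -32" --pt "28 -4 2.8 0.1 -40" --pt "28 -4 2.8 0.1 -42.5" --pt "28 -4 2.8 0.1 -42.5"

```text
t: 16.9
ee_pos: [0.4406, 0.2027, 0.014]
tool_rot: [0.0, 0.919, 0.395, -0.0]
ft_force: [-0.2, -0.5, 0.7]
grip_width: 0.024
```

Run:
```python
from h import *
im,r=tins(); p=r["yellow"]; T=np.array([599.5,55]); d=(T-p); L=np.hypot(*d); d/=L
go([(*(p-60*d),13,-43.3),(*(T-38*d),13,-43.3)])
```

```text
red px 411 238 mm [ 580.7 -231.5] R 30.2
yellow px 240 278 mm [484.  163.7] R 30.4
green px 508 208 mm [ 652.  -462.1] R 38.2
green px 231 235 mm [584.  187.2] R 29.7
t 16.95 tcp [440.7 203.   14.1] tool-y ang -43.54 F [0.7 0.5 0.8] w 24.2
[0.11, -0.15, 0.11] turn -0.2
[0.19, 17.91, 0.11] turn -0.2
```

Emit:
play_rows --pt "28 0.1 0.8 0 0" --pt "28 0.1 1.4 0 0" --pt "28 0.1 1.9 0 0" --pt "28 0.1 2.3 0 0" --pt "28 0.1 3 0 0" --pt "28 0.1 3.8 0 0" --pt "28 0.1 4.6 0 0" --pt "28 0.1 5.4 0 0" --pt "28 0.1 6.2 0 0" --pt "28 0.1 7 0 0" --pt "28 0.1 7.8 0 0" --pt "28 0.1 8.6 0 0" --pt "28 0.1 9.4 0 0" --pt "28 0.1 10.2 0 0" --pt "28 0.1 11 0 0" --pt "28 0.1 11.8 0 0" --pt "28 0.1 12.6 0 0" --pt "28 0.1 13.4 0 0" --pt "28 0.1 14.2 0 0" --pt "28 0.1 14.8 0 0"

```text
t: 18.95
ee_pos: [0.5496, 0.1019, 0.0143]
tool_rot: [0.0, 0.919, 0.395, -0.0]
ft_force: [-1.3, 1.0, 0.6]
grip_width: 0.024
```

Emit:
play_rows --pt "28 0 0.7 0 0" --pt "28 0 1.4 0 0" --pt "28 0 2.1 0 0" --pt "28 0 2.7 0 0" --pt "28 0 3.1 0 0" --pt "28 0 3.1 0 0" --pt "28 0 2.1 0 0" --pt "28 0 0.1 0 0" --pt "28 0 0.1 0 0"

```text
t: 19.85
ee_pos: [0.5474, 0.105, 0.0139]
tool_rot: [-0.001, 0.918, 0.397, -0.001]
ft_force: [-0.9, 0.8, -1.0]
grip_width: 0.0241
```

Run:
```python
from h import *
im,r=tins()
p=rk(r["yellow"]); print(p)
go([(*wd(p[0]-58,0),13,-93.6)])
```

```text
red px 411 238 mm [ 580.7 -231.5] R 30.2
yellow px 289 229 mm [599.4  53.9] R 30.6
green px 509 208 mm [ 651.7 -462.5] R 37.7
[-1.316e+02  1.000e-01]
t 19.9 tcp [548.4 103.9  14.2] tool-y ang -43.26 F [-0.5  0.6  0.8] w 23.8
[4.31, 3.42, 0.11] turn 50.3
```

Emit:
play_rows --pt "28 1 0.6 0 8" --pt "28 2 1 0 16" --pt "28 3 1.7 0 24" --pt "28 4 2.6 0 32" --pt "28 4.4 3.4 0 40" --pt "28 4.4 3.4 0.1 48" --pt "28 4.4 3.4 0.1 50.3" --pt "28 4.4 3.4 0.1 50.3"

```text
t: 20.7
ee_pos: [0.6048, 0.1103, 0.0132]
tool_rot: [0.0, 0.999, -0.033, 0.0]
ft_force: [0.8, -0.3, 0.2]
grip_width: 0.0236
```

Run:
```python
from h import *
im,r=tins(); print(rk(r["yellow"]) if "yellow" in r else 0)
go([(*wd(x,0),13,-93.6) for x in (-170,-40,58)])
```

```text
red px 411 238 mm [ 580.7 -231.5] R 30.2
yellow px 289 229 mm [599.7  53.4] R 30.5
green px 509 208 mm [ 651.7 -462.5] R 37.7
[-131.1    0.5]
t 20.75 tcp [604.7 110.4  13.3] tool-y ang -93.65 F [-0.   1.  -0.8] w 23.9
[-0.19, 1.83, 0.03] turn -0.1
[-0.18, 14.83, 0.03] turn -0.1
[-0.17, 24.63, 0.04] turn -0.1
```

Emit:
play_rows --pt "28 -0.1 0.7 0 0" --pt "28 -0.1 1.3 0 0" --pt "28 -0.1 1.8 0 0" --pt "28 -0.1 2.3 0 0" --pt "28 -0.1 3.1 0 0" --pt "28 -0.1 3.9 0 0" --pt "28 -0.1 4.7 0 0" --pt "28 -0.1 5.5 0 0" --pt "28 -0.1 6.3 0 0" --pt "28 -0.1 7.1 0 0" --pt "28 -0.1 7.9 0 0" --pt "28 -0.1 8.7 0 0" --pt "28 -0.1 9.5 0 0" --pt "28 -0.1 10.3 0 0" --pt "28 -0.1 11.1 0 0" --pt "28 -0.1 11.9 0 0" --pt "28 -0.1 12.7 0 0" --pt "28 -0.1 13.5 0 0" --pt "28 -0.1 14.2 0 0" --pt "28 -0.1 14.6 0 0"

```text
t: 22.75
ee_pos: [0.594, -0.0362, 0.0133]
tool_rot: [0.0, 0.999, -0.033, -0.0]
ft_force: [-0.3, 2.7, 2.6]
grip_width: 0.0237
```

Emit:
play_rows --pt "28 0 0.7 0 0" --pt "28 0 1.4 0 0" --pt "28 0 2.1 0 0" --pt "28 0 2.8 0 0" --pt "28 0 3.6 0 0" --pt "28 0 4.4 0 0" --pt "28 0 5.2 0 0" --pt "28 0 6 0 0" --pt "28 0 6.8 0 0" --pt "28 0 7.6 0 0" --pt "28 0 8.2 0 0" --pt "28 0 8.7 0 0" --pt "28 0 9 0 0" --pt "28 0 9.2 0 0" --pt "28 0 9.4 0 0" --pt "28 0 9.4 0 0"

```text
t: 24.35
ee_pos: [0.588, -0.129, 0.0132]
tool_rot: [0.0, 0.999, -0.032, -0.0]
ft_force: [0.5, 1.8, 0.4]
grip_width: 0.0239
```

Emit:
play_rows --pt "28 0 0.2 0 0" --pt "28 0 0.4 0 0" --pt "28 0 0.6 0 0" --pt "28 0 0.6 0 0"

```text
t: 24.75
ee_pos: [0.5876, -0.1344, 0.0132]
tool_rot: [-0.0, 0.999, -0.032, -0.0]
ft_force: [0.1, 4.4, 2.2]
grip_width: 0.024
```

Run:
```python
from h import *
go([(578,240,130,-83),(578,240,13,-83)])
```

```text
t 24.75 tcp [ 587.6 -134.4   13.2] tool-y ang -93.7 F [0.1 4.4 2.2] w 24.0
[-3.38, -37.31, -11.65] turn -10.7
[-3.38, -37.3, 0.05] turn -10.7
```

Emit:
play_rows --pt "28 0 -1 0 0" --pt "28 0 -2.5 0 0" --pt "28 0 -2.7 -4.5 0" --pt "28 0 -3 -9 0" --pt "28 0 -6 -12 0" --pt "28 -1 -11 -12 -4" --pt "28 -1.5 -16 -12 -8" --pt "28 -2 -21 -12 -10.7" --pt "28 -2.5 -26 -12 -10.7" --pt "28 -3 -31 -12 -10.7" --pt "28 -3.4 -36 -12 -10.7" --pt "28 -3.4 -37.4 -12 -10.7" --pt "28 -3.4 -37.4 -12 -10.7" --pt "28 -3.4 -37.4 -8 -10.7" --pt "28 -3.4 -37.4 -4 -10.7" --pt "28 -3.4 -37.4 -4 -10.7"

```text
t: 26.35
ee_pos: [0.5741, 0.2377, 0.0477]
tool_rot: [0.003, 0.998, 0.06, -0.005]
ft_force: [-1.6, 0.3, -0.7]
grip_width: 0.0241
```

Run:
```python
from h import *
im,r=tins(); print({k:rk(v) for k,v in r.items()})
cv2.imwrite("pics/t4.png",cv2.resize(im[180:330,130:430],None,fx=2.6,fy=2.6)[:,:,::-1])
go([(578,240,13,-83)])
```

```text
red px 411 237 mm [ 580.7 -231.8] R 30.3
yellow px 386 236 mm [ 584.8 -172.4] R 30.5
green px 508 208 mm [ 652.  -462.1] R 38.2
green px 231 235 mm [583.8 187.5] R 29.7
{'red': array([154.7,  -0.6]), 'yellow': array([95.2, -0.2]), 'green': array([-263.9,  -23.8])}
t 26.4 tcp [576.  238.4  51. ] tool-y ang -83.11 F [-0.1 -0.9  1.4] w 24.0
[0.24, -0.14, 3.8] turn -0.1
```

View pics/t4.png

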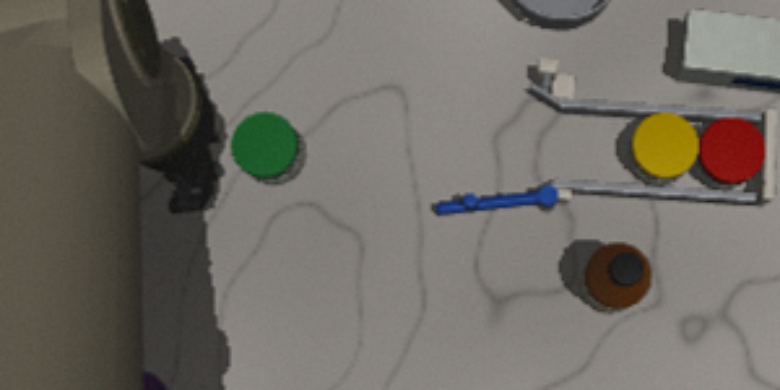

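Red and yellow are packed (crop 731,149 and 665,146) and green stands clear in front of the fingers. I'll push green onto the lane line.

Emit:
play_rows --pt "28 0.1 0 2 0" --pt "28 0.1 0 3.8 0" --pt "28 0.1 0 3.8 0" --pt "28 0.1 0.6 3.8 0" --pt "28 0.1 1.1 3.8 0" --pt "28 0.1 1.5 3.8 0" --pt "28 0.1 2.1 3.8 0" --pt "28 0.1 2.9 3.8 0" --pt "28 0.1 3.7 3.8 0" --pt "28 0.1 4.5 3.8 0" --pt "28 0.1 5.3 3.8 0" --pt "28 0.1 6.1 3.8 0" --pt "28 0.1 6.9 3.8 0" --pt "28 0.1 7.7 3.8 0" --pt "28 0.1 8.5 3.8 0" --pt "28 0.1 9.3 3.8 0" --pt "28 0.1 10.1 3.8 0" --pt "28 0.1 10.9 3.8 0" --pt "28 0.1 11.7 3.8 0" --pt "28 0.1 12.3 3.8 0"

```text
t: 28.4
ee_pos: [0.594, 0.1175, 0.0152]
tool_rot: [0.0, 0.998, 0.061, -0.0]
ft_force: [0.2, 4.1, 4.6]
grip_width: 0.0239
```

Emit:
play_rows --pt "28 0 0.6 0 0" --pt "28 0 1.1 0 0" --pt "28 0 1.4 0 0" --pt "28 0 1.4 0 0" --pt "28 0 0.4 0 0" --pt "28 0 -0.8 0 0" --pt "28 0 -0.8 0 0"

```text
t: 29.1
ee_pos: [0.5921, 0.1299, 0.0147]
tool_rot: [-0.001, 0.998, 0.063, -0.001]
ft_force: [0.1, 1.2, -0.3]
grip_width: 0.0242
```

Run:
```python
from h import *
im,r=tins()
p=[rk(blob_) for blob_ in [r["green"]]]; print(p)
p=p[0]
go([(*wd(p[0]-58,p[1]),13,-93.6),(*wd(-170,0),13,-93.6)])
```

```text
red px 411 237 mm [ 580.5 -232.5] R 30.8
yellow px 386 236 mm [ 584.7 -172.5] R 30.6
green px 509 208 mm [ 651.7 -462.5] R 37.7
green px 284 229 mm [599.7  64.4] R 29.4
[array([-142.1,   -0.2])]
t 29.15 tcp [592.4 128.6  14.8] tool-y ang -82.85 F [-0.   0.1  0.6] w 23.7
[1.01, 0.76, 0.18] turn 10.8
[0.47, 3.72, 0.18] turn 10.8
```

Emit:
play_rows --pt "28 0.5 0.2 0.1 6" --pt "28 1 0.5 0.1 10.8" --pt "28 1 0.8 0.1 10.8" --pt "28 1 0.8 0.1 10.8"

```text
t: 29.55
ee_pos: [0.6038, 0.1189, 0.0141]
tool_rot: [0.001, 0.999, -0.032, -0.0]
ft_force: [0.3, -0.2, -0.9]
grip_width: 0.024
```

Run:
```python
from h import *
go([(*wd(x,0),13,-93.6) for x in (-180,-40,-2)])
```

```text
t 29.55 tcp [603.8 118.9  14.1] tool-y ang -93.72 F [ 0.3 -0.2 -0.9] w 24.0
[-0.04, 1.67, 0.11] turn -0.1
[-0.01, 15.67, 0.13] turn -0.1
[0.0, 19.47, 0.13] turn -0.1
```

Emit:
play_rows --pt "28 0 0.8 0 0" --pt "28 0 1.4 0 0" --pt "28 0 1.9 0 0" --pt "28 0 2.4 0 0" --pt "28 0 3.1 0 0" --pt "28 0 3.9 0 0" --pt "28 0 4.7 0 0" --pt "28 0 5.5 0 0" --pt "28 0 6.3 0 0" --pt "28 0 7.1 0 0" --pt "28 0 7.9 0 0" --pt "28 0 8.7 0 0" --pt "28 0 9.5 0 0" --pt "28 0 10.3 0 0" --pt "28 0 11.1 0 0" --pt "28 0 11.9 0 0" --pt "28 0 12.7 0 0" --pt "28 0 13.5 0 0" --pt "28 0 14.3 0 0" --pt "28 0 15 0 0"

```text
t: 31.55
ee_pos: [0.5938, -0.0307, 0.0143]
tool_rot: [0.0, 0.999, -0.033, -0.0]
ft_force: [-0.3, 1.4, 0.3]
grip_width: 0.0236
```

Emit:
play_rows --pt "28 0 0.8 0 0" --pt "28 0 1.6 0 0" --pt "28 0 2.3 0 0" --pt "28 0 2.9 0 0" --pt "28 0 3.4 0 0" --pt "28 0 3.7 0 0" --pt "28 0 3.9 0 0" --pt "28 0 4.1 0 0" --pt "28 0 4.1 0 0"

```text
t: 32.45
ee_pos: [0.5911, -0.0709, 0.0143]
tool_rot: [0.0, 0.999, -0.033, -0.0]
ft_force: [0.1, 1.2, -0.7]
grip_width: 0.0241
```

Emit:
play_rows --pt "28 0 0.2 0 0" --pt "28 0 0.4 0 0" --pt "28 0 0.5 0 0" --pt "28 0 0.5 0 0"

```text
t: 32.85
ee_pos: [0.5909, -0.0745, 0.0142]
tool_rot: [-0.001, 0.999, -0.033, -0.0]
ft_force: [0.1, 5.3, 1.3]
grip_width: 0.0235
```

All three tins are packed at 5 N. I'll retreat, shut the fingers, and set up behind the keeper knob.

```bash
cat >> h.py <<'E'
def kp(th,g,z):
    t=np.radians(th); s,c=np.sin(t),np.cos(t); a=np.array([-6,-52])+70*np.array([-s,c])-(17.5+g)*np.array([c,s])
    return (*wd(*a),z,-93.6+th)
E
python3 - <<'E'
from h import *
go([kp(100,15,130),kp(100,15,55)])
E
```

```text
t 32.85 tcp [590.9 -74.5  14.2] tool-y ang -93.76 F [0.1 5.3 1.3] w 23.5
[-9.61, -6.63, -11.56] turn -100.2
[-9.61, -6.62, -4.06] turn -100.2
```

Emit:
play_rows --pt "28 0 -1 0 0" --pt "28 0 -2.5 0 0" --pt "28 0 -2.7 -4.5 0" --pt "28 0 -3 -9 0" --pt "0 0 -4 -11.5 -8" --pt "0 -1 -5 -11.5 -16" --pt "0 -2 -6.5 -11.5 -24" --pt "0 -4 -6.8 -11.5 -32" --pt "0 -6 -6.8 -11.5 -40" --pt "0 -8 -6.8 -11.5 -48" --pt "0 -9.6 -6.8 -11.5 -56" --pt "0 -9.6 -6.8 -11.5 -64" --pt "0 -9.6 -6.8 -11.5 -72" --pt "0 -9.6 -6.8 -11.5 -80" --pt "0 -9.6 -6.8 -11.5 -88" --pt "0 -9.6 -6.8 -11.5 -96" --pt "0 -9.6 -6.8 -11.5 -100.2" --pt "0 -9.6 -6.8 -11.5 -100.2"

```text
t: 34.65
ee_pos: [0.4995, -0.0008, 0.1293]
tool_rot: [0.0, 0.666, 0.746, -0.0]
ft_force: [-0.3, -1.5, 0.1]
grip_width: 0.0003
```

Run:
```python
from h import *
im,r=tins(); print({k:rk(v) for k,v in r.items()})
im2=vision.get_image("side")
a=cv2.resize(im[180:300,260:440],(800,533),interpolation=cv2.INTER_CUBIC)
cv2.imwrite("pics/t5.png",cv2.resize(np.hstack([im[170:330,240:440],im2[200:360,220:420]]),None,fx=2,fy=2,interpolation=cv2.INTER_CUBIC)[:,:,::-1])
go([kp(100,12,55),kp(100,0,55)])
```

```text
red px 411 237 mm [ 580.7 -231.8] R 30.3
yellow px 385 236 mm [ 584.3 -172.5] R 30.9
green px 509 208 mm [ 651.7 -462.5] R 37.7
green px 360 234 mm [ 588.4 -112.7] R 29.9
{'red': array([154.7,  -0.6]), 'yellow': array([95.3, -0.7]), 'green': array([35.4, -0.4])}
t 34.75 tcp [499.5  -1.  129.3] tool-y ang 6.27 F [-0.2  0.6  0.5] w -0.1
[-0.12, 0.27, 7.43] turn -0.1
[-0.11, 1.47, 7.43] turn -0.1
```

View pics/t5.png

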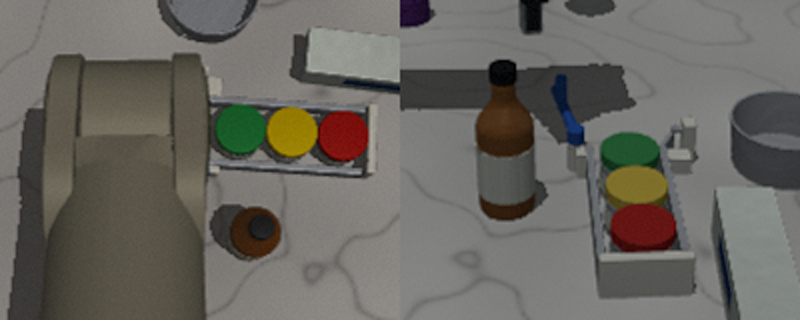

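All three are in line in the lane (top crop 241/291/343, 132), and the keeper is still open. Now I'll lower behind the knob.

Emit:
play_rows --pt "0 0 0 4 0" --pt "0 0 0 7.4 0" --pt "0 0 0 7.4 0" --pt "0 0 0 7.4 0"

```text
t: 35.15
ee_pos: [0.4994, -0.0015, 0.0556]
tool_rot: [-0.0, 0.667, 0.745, -0.001]
ft_force: [1.4, -0.0, 1.5]
grip_width: -0.0001
```

Run:
```python
from h import *
go([kp(th,0,55) for th in range(100,9,-5)])
```

```text
t 35.15 tcp [499.4  -1.5  55.6] tool-y ang 6.31 F [ 1.4 -0.   1.5] w -0.1
[-0.07, 1.49, 0.06] turn -0.1
[0.06, 2.11, 0.06] turn 4.9
[0.13, 2.73, 0.06] turn 9.9
[0.15, 3.36, 0.06] turn 14.9
[0.11, 3.99, 0.06] turn 19.9
[0.02, 4.61, 0.06] turn 24.9
[-0.13, 5.23, 0.06] turn 29.9
[-0.33, 5.82, 0.05] turn 34.9
[-0.58, 6.4, 0.05] turn 39.9
[-0.88, 6.95, 0.05] turn 44.9
[-1.22, 7.48, 0.05] turn 49.9
[-1.61, 7.97, 0.05] turn 54.9
[-2.04, 8.43, 0.05] turn 59.9
[-2.52, 8.85, 0.05] turn 64.9
[-3.02, 9.22, 0.05] turn 69.9
[-3.56, 9.55, 0.05] turn 74.9
[-4.12, 9.84, 0.05] turn 79.9
[-4.7, 10.07, 0.05] turn 84.9
[-5.31, 10.25, 0.05] turn 89.9
```

Emit:
play_rows --pt "0 0 0.6 0 0" --pt "0 0 1.1 0 0" --pt "0 0 1.5 0 0" --pt "0 0.1 2.1 0 5" --pt "0 0.1 2.7 0 10" --pt "0 0.1 3.4 0 15" --pt "0 0.1 4 0 20" --pt "0 0 4.6 0 25" --pt "0 -0.1 5.2 0 30" --pt "0 -0.3 5.8 0 35" --pt "0 -0.6 6.4 0 40" --pt "0 -0.9 7 0 45" --pt "0 -1.2 7.5 0 50" --pt "0 -1.6 8 0 55" --pt "0 -2 8.4 0 60" --pt "0 -2.5 8.9 0 65" --pt "0 -3 9.2 0 70" --pt "0 -3.6 9.6 0 75" --pt "0 -4.1 9.8 0 80" --pt "0 -4.1 9.8 0 80"

```text
t: 37.15
ee_pos: [0.6023, -0.0319, 0.0558]
tool_rot: [0.0, 0.99, 0.141, 0.0]
ft_force: [-0.2, -0.6, 0.4]
grip_width: -0.0005
```

Run:
```python
from h import *
go([kp(th,g,55) for th,g in ((20,0),(15,0),(10,0),(5,0),(0,0),(0,-3))])
im=vision.get_image("top"); im2=vision.get_image("side")
cv2.imwrite("pics/t6.png",cv2.resize(np.hstack([im[170:330,240:440],im2[200:360,220:420]]),None,fx=2,fy=2,interpolation=cv2.INTER_CUBIC)[:,:,::-1])
```

```text
t 37.15 tcp [602.3 -31.9  55.8] tool-y ang -73.74 F [-0.2 -0.6  0.4] w -0.5
[-0.05, -0.05, 0.08] turn -0.1
[0.07, 0.56, 0.08] turn 4.9
[0.15, 1.19, 0.08] turn 9.9
[0.17, 1.82, 0.08] turn 14.9
[0.13, 2.45, 0.08] turn 19.9
[0.03, 2.73, 0.08] turn 19.9
```

View pics/t6.png

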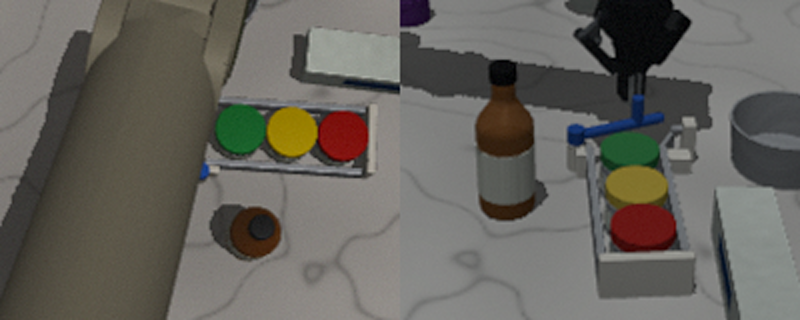

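The keeper is following: in the side crop the bar runs from (575,133) to (662,118) with the fingers behind the knob at (638,100). I'll continue through the catch.

Emit:
play_rows --pt "0 0 0.3 0 2.5" --pt "0 0.1 0.6 0 5" --pt "0 0.1 0.9 0 7.5" --pt "0 0.1 1.2 0 10" --pt "0 0.2 1.5 0 12.5" --pt "0 0.2 1.8 0 15" --pt "0 0.2 2.1 0 17.5" --pt "0 0.1 2.4 0 20" --pt "0 0.1 2.4 0 20"

```text
t: 38.15
ee_pos: [0.6093, -0.0539, 0.0555]
tool_rot: [-0.0, 1.0, -0.031, 0.0]
ft_force: [0.0, 0.2, 0.5]
grip_width: -0.0004
```

Emit:
play_rows --pt "0 0 0.1 0 0" --pt "0 0 0.2 0 0" --pt "0 0 0.2 0 0"

```text
t: 38.45
ee_pos: [0.6093, -0.0547, 0.0554]
tool_rot: [-0.001, 1.0, -0.031, -0.0]
ft_force: [-0.2, 4.2, 1.3]
grip_width: 0.0002
```

Emit:
play_rows --pt "0 0 0.1 0 0" --pt "0 0 0.2 0 0" --pt "0 0 0.3 0 0" --pt "0 0 0.3 0 0"

```text
t: 38.85
ee_pos: [0.6093, -0.0551, 0.0553]
tool_rot: [-0.002, 1.0, -0.03, -0.0]
ft_force: [-0.9, 11.0, 2.4]
grip_width: 0.0
```

At 11 N the tool has stopped where the shut position should be. I'll back off, lift clear and check.

Emit:
play_rows --pt "0 0 -1 0 0" --pt "0 0 -3 0 0" --pt "0 0 -5 -4 0" --pt "0 0 -9 -8 0" --pt "0 0 -14 -12 0" --pt "0 0 -19 -12 0" --pt "0 0 -24 -12 0" --pt "0 0 -28 -12 0" --pt "0 0 -28 -12 0" --pt "0 0 -28 -12 0"

```text
t: 39.85
ee_pos: [0.626, 0.2228, 0.1744]
tool_rot: [0.001, 1.0, -0.029, -0.0]
ft_force: [-0.2, -0.4, -0.1]
grip_width: 0.0001
```

Run:
```python
from h import *
im,r=tins(); print({k:rk(v) for k,v in r.items()})
b=blob(im,"blue",1)[0]; print(cv2.boundingRect(b))
P=np.array([rk(ray("top",*p[0],.04)) for p in b]); c=P.mean(0); print("bar dir",c,P.min(0),P.max(0), cv2.fitLine(P.astype(np.float32),cv2.DIST_L2,0,.01,.01).ravel())
go([])
im2=vision.get_image("side")
a=cv2.resize(im[200:275,325:435],(800,545),interpolation=cv2.INTER_CUBIC)
cv2.imwrite("pics/t7.png",np.hstack([cv2.resize(im[195:275,330:430],(400,320),interpolation=cv2.INTER_CUBIC),cv2.resize(im2[240:320,280:380],(400,320),interpolation=cv2.INTER_CUBIC)])[:,:,::-1])
```

```text
red px 411 237 mm [ 580.4 -231.5] R 30.4
yellow px 385 236 mm [ 584.3 -172.5] R 30.9
green px 508 208 mm [ 652.  -462.1] R 38.2
green px 360 234 mm [ 588.3 -112.7] R 30.0
{'red': array([154.5,  -0.9]), 'yellow': array([95.3, -0.7]), 'green': array([35.4, -0.5])}
(337, 214, 9, 46)
bar dir [ -40.1        -594.11041667] [ -40.1 -594.2] [ -40.1 -594.1] [ 8.4874637e-02  9.9639165e-01 -4.0099998e+01 -5.9411041e+02]
t 39.9 tcp [626.6 219.8 174.7] tool-y ang -93.59 F [ 0.3 -1.3  0. ] w -0.5
```

View pics/t7.png

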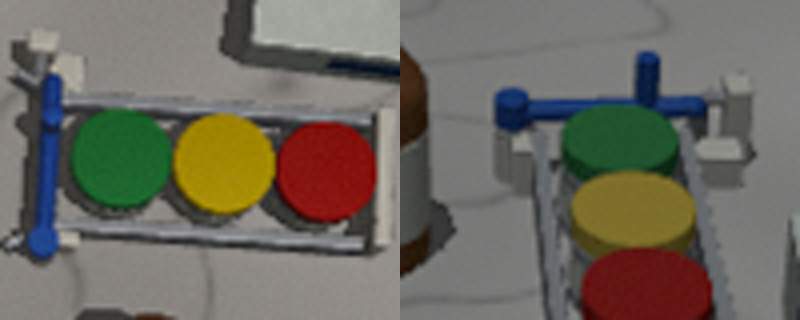

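Run:
```python
from h import *
im=vision.get_image("top"); b=blob(im,"blue",1)[0]
P=np.array([rk(ray("top",*p[0],.042)*1000) for p in b]); P=P[(P[:,1]>-38)&((P[:,1]<5)|(P[:,1]>32))]
v=cv2.fitLine(P.astype(np.float32),cv2.DIST_L2,0,.01,.01).ravel(); print("angle deg",np.degrees(np.arctan2(-v[0]*np.sign(v[1]),abs(v[1]))),v)
P=lambda cx,cy,z: rk(ray("top",330+(cx-2)/4,195+(cy-2)/4,z)*1000)
print("hinge",P(42,240,.048),"knob",P(51,115,.072),"tip",P(54,76,.042))
```

```text
angle deg 0.3924533 [ 0.00684955 -0.9999765  -6.626923    1.0211539 ]
hinge [ -7.9 -51.1] knob [-7.8 18. ] tip [-6.4 48.6]
```

The keeper measures 0.4° (0.007 rad), well past the catch's 0.1 rad, and the bar centre is at rack x ≈ −6.6 (nominal −6). The gripper is clear of everything, so I'm handing in.

```bash
python3 -c "
from bench import ctrl; ctrl.finish_job()"
```

```text
the job is handed in; nothing more can be done
```

The three tins are packed in the rack in the order red, yellow, green, and the keeper bar is shut in its catch. I handed the job in at about 40 s. I pushed each tin along the counter with the fingers part-open and never gripped or lifted one. Then I swung the keeper shut with the closed fingers behind its knob.

- **Tins:** the last picture puts their centres at rack x = 154.5, 95.3 and 35.4 mm (nominal 156, 96 and 36), all within 1 mm of the centre line. Each pushed home against 4–5 N.
- **Keeper:** it measures about 0.4° (0.007 rad), past the catch's ball at 0.1 rad. It stopped at the expected shut position with 11 N on the tool, the highest force I read, and stayed there after I backed off.
- **Other objects:** I did not measure the ramekin, bottle, saucepan, film box or purple tin after the moves. The pushes kept clear of them, and the bottle, saucepan and film box looked unmoved in the later pictures.
- **Checks:** one keeper-angle calculation gave nonsense because of a unit mistake. I corrected it and re-measured before handing in. Nothing else failed or disagreed.

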